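# Thread a guide rod through two bushings in an alignment fixture

## Task

Lay the loose yellow bushing block flat in the steel-rimmed compartment of the alignment fixture, bore in line with the blue block's bore, and let go of it. Then take the guide rod by its black grip and thread it, tip first, through the blue bushing and on through the yellow one until its tip stands clearly out of the far side, by 10 mm or more. Finish while still gripping the rod in place across both bushings, without forcing it sideways, and leave the other things on the bench where they are.

Things in the scene. Friction and masses are not known exactly. Their poses are not given: they have to be found in the camera images.
- fixture: Fixed fixture, grey plate 145 x 100 x 12 mm, origin at its underside's centre, z up. Its x axis is the way the rod goes in: from the blue block (x -56 to -34, 40 wide, top z 90; flange 30 x 64 at z 12 to 18 mm) to the compartment centred at x 35 mm. Bore line: y 0, z 70 mm for both blocks once the yellow one is seated.
- bushing_a (a point): Centre of the blue block's bore: brass bush, 15.5 mm inner diameter, along the fixture's x axis, 22 mm long, plain edges, 70 mm above the bench. Axes as the fixture's.
- compartment (a point): Centre of the compartment's floor (fixture x 35, y 0, z 12 mm), axes as the fixture's. Inside 52.5 (x) by 72.5 (y) mm between dark steel rims: straight 6 mm up from the floor, then outward sloping lead-ins up to z = 23 mm; about 66 by 86 mm over all.
- bushing_block: Loose yellow block, 0.24 to 0.39 kg: foot 50 x 70 x 10 mm (x, y, z) with a centred upright 22 (x) by 40 (y) mm from z 10 to 78 mm. Origin: centre of the underside, z up, bore along x; a half turn changes nothing. Can be gripped across the 40 mm above the foot. Fits the compartment with 1.25 mm to spare all round when its x lies along the fixture's x.
- bushing_b (a point): Centre of the yellow block's bore, 58 mm above its underside: brass bush, 15.5 mm inner diameter, along the block's x axis, 22 mm long, plain edges. Axes as the block's.
- guide_rod: Loose rod, about 0.1 kg, lying level in the rest, axis 45 mm above the bench. Origin: middle of its black grip, on the axis; x runs to the tip. Grip 50 (x) by 20 wide (y) by 24 high (z), flat sided, overhanging the rest; steel collar 24 mm across to x = 29; 12 mm steel rod to its tip at x = 195 mm (6 mm across, last 4 mm tapered). Centre of mass 60 mm ahead of the origin.
- rod_tip (a point): The end of the rod's tapered tip, at x = 195 mm of the rod. Axes as the rod's.
- rod_rest: Fixed wooden rest: foot 150 x 60 x 10 mm, two V saddles 10 mm thick at x = -52 and 52 mm, 50 mm high. Origin: centre of its underside; x along the rod, towards its tip; at the start the rod's grip is at x = -98 mm. The rod lifts straight up out of it.
- try_square: Bystander: try square with a wooden stock, 180 x 110 x 18 mm, lying flat.
- screw_tin: Bystander: flat round tin with a brown lid, 75 mm across, 36 mm high.
- tape_measure: Bystander: yellow pocket tape measure, 73 x 83 x 35 mm.
- screw_box: Bystander: small carton of screws, 50 x 85 x 42 mm.
- pencil: Bystander: red carpenter's pencil, 146 mm long.
Things that resemble listed ones, but are neither listed nor needed, are in the scene too. What is shaped like the bushing_block but turquoise is not meant.

How it is judged:
On the way, in this order (a step that is already met when the one before it is completed fails the run):
1. the yellow block lies flat in the compartment, let go of (distance between bushing_block and compartment below 0.004 m and angle between bushing_block's own z axis and vertical below 0.05 rad and angle between the x axis of bushing_block and the x axis of fixture, either way round below 0.08 rad and contact force between the fingers and bushing_block below 0.3 N), for 0.2 s.
2. the rod's tip has come through the blue bushing, with the grip on the outer side (x of rod_tip in the frame of fixture between -0.034 and 0.03 m and x of guide_rod in the frame of fixture below -0.1 m and distance between rod_tip and bushing_a below 0.08 m and y of rod_tip in the frame of bushing_a between -0.01 and 0.01 m and z of rod_tip in the frame of bushing_a between -0.01 and 0.01 m and angle between the x axis of guide_rod and the x axis of fixture, either way round below 0.12 rad), for 0.05 s.
At the end, for the whole second after the job is handed in: Yellow block flat in the compartment (4 mm, 0.05 rad tilt, 0.08 rad turn), not touched by the fingers; rod through both bushings from the blue side, tip 9 mm or more out beyond, within 0.08 rad of the bore line, at rest, gripped with over 3 N, pressing on fixture and block with under 12 N each (all of step 1 and x of rod_tip in the frame of fixture above 0.055 m and y of rod_tip in the frame of bushing_a between -0.01 and 0.01 m and z of rod_tip in the frame of bushing_a between -0.01 and 0.01 m and angle between the x axis of guide_rod and the x axis of fixture, either way round below 0.08 rad and contact force between the fingers and guide_rod above 3 N and contact force between guide_rod and fixture below 12 N and contact force between guide_rod and bushing_block below 12 N and linear speed of guide_rod below 0.02 m/s); the arm keeps its last pose, push and grip.
It fails at once if a bystander is moved more than 30 mm (distance of any of try_square, screw_tin, tape_measure, screw_box, pencil from where it was at the start of the episode above 0.03 m).
It also fails if it takes over 51 s, if anything falls off the work surface, if the arm or the gripper's body presses on something with over 40 N, if the wrist force passes 120 N, or if a joint passes its speed limit or range.

## Robot

A 6-joint arm with a two-finger parallel gripper is mounted at the origin on a cart in front of the work surface, level with it; the furniture and walls round the work are solid. World frame = base frame: x ahead of the robot, y to its left, z up, the work surface at z = 0. Lengths are in m, angles in rad, forces in N, time in s.
With the tool pointing down it reaches from about 0.35 to 0.8 m from the base axis. Payload 7.3 kg.
Tool frame: the origin (TCP) lies at the very end of the fingers, on their centre line; the grasp point (between the pads) lies 19 mm behind it; z points along the fingers, y is the line along which they close (so a half turn about z gives the same grasp; the last joint's range is limited). The gripper opens to 85 mm and grips with 20 to 120 N. Pads are 22 mm wide; open, the fingers measure 114 mm over their backs; the gripper's body (76 mm by 85 mm) begins 54 mm behind the grasp point. The pads swing forward as they close: fully open they stand 13 mm farther back than shut.
Start: joints at [-0.146, 0.342, 1.524, -0, 1.275, -0.146], TCP at [0.525, 0, 0.231] pointing down, gripper open.
Joint ranges: [-2.53, 2.53], [-0.77, 2.02], [0.04, 2.7], [-1, 4.14], [0.28, 2.66], [-3.11, 3.11]. Speed limits (rad/s): [2.57, 2.57, 3.14, 3.14, 3.14, 3.14].

## Interface

Orientations are given as a rotation vector (axis times angle).
In Python, from workcell import bot gives the robot as it stands. The module is installed in compiled form; this text tells all that it offers.
- The arm moves only by the shell command python3 -m jog 'ROWS' [FORCE]. ROWS is JSON, a list of rows, each a list of 3 entries, a list of its own where there are three numbers: the closure, from -1 (fully open) to 1 (shut), then the shift along the tool's x, y, z scaled (see below), then the turn about the tool's z scaled (see below). In form: [[fingers, [x, y, z], roll], ...]. A call has 1 to 20 rows; each row shifts and turns the commanded pose from where the row before left it, along the tool's axes as they then stand; what a row does not reach is not made up. The controller multiplies each number of a shift by 500 mm and each number of a turn by 180 degrees. A row lasts 1/12 s, in which the tool goes at most 41.7 mm and 7.16 degrees, less where a joint would pass 70% of its speed; a pose out of reach is approached as far as the arm can. A call with a number of a shift or a turn outside -1 to 1 is refused whole. A call with a gripper value outside its range is refused whole. The fingers move at their own pace and stop on an object; FORCE is the grip in N (left out, the last holds). Time passes only in rows, so rows that do not move let the fingers close. It gives the time, the measured TCP pose, the force, the opening and the grip force at its end, in the units of the state.
- bot.sense(): the state, without advancing time (a new reading comes with each control period).
- bot.get_image(name): name is "scene" or "side" or "wrist"; returns the picture (420x560x3 uint8, blue, green, red); there is no depth.
- bot.calibration(name): a dict with "fx", "fy", "cx", "cy" (pixels), "rvec" (rotation vector, rad) and "tvec" (3), from world to camera coordinates, as OpenCV has them. Camera axes: x right, y down, z forward; pixel columns grow to the right and rows downward; lengths in m; the calibration is good to about 2 mm. The wrist camera is an equidistant fisheye: a pixel r from the principal point sees the ray r / f radians off the axis. A picture is of the moment at which its call begins: read the wrist's pose just before it. calibration takes no time and is no camera call; for the wrist camera it gives the pose at the moment of the call.
- bot.close_job(): hands the job in; it is judged then, once.
Trained networks look in the newest picture that a camera, given by its name, has taken for a name from the list of things; names that differ only in an ending like _2 or _b are one class to them, and where a whole thing is asked for, a point or a joint stands for the part that bears it (a point fixed in the world has none). Each returns a list of dicts, best first, with "confidence" (0 to 1); they miss things now and then, are a little off and sometimes report something else, mostly with a low value. They report only what shows in the picture. A call takes as long as a camera call. They do not tell look-alikes from the thing itself.
- bot.trace(target, camera): "region" (420x560 bool, what is visible of it) and "extent" ([left, top, right, bottom] in pixels, round what is visible of it).
The state is a dict: "time_s": time; "joint_positions": joint angles; "dq": joint speeds; "joint_torque": joint torques, N m; "tcp_pos": TCP position; "tcp_rot": TCP orientation; "ft_force": force on the tool from outside, world axes, zero at the start; "moment": the same for the moment, N m; "width": opening from 0.0 (shut) to 1.0 (fully open); "grip_force": force on a finger pad.
Only numpy, scipy, OpenCV 4.12 (cv2) and the standard library are available. Lean on these libraries where they do the work, as an engineer would, in place of code of your own. Each camera call takes 0.05 s, during which the arm holds its last target. There are 200 camera calls.

## Working session

There is one attempt and no reset: what is moved stays moved. The work goes in short steps, Python scripts to look and compute and a shell command to move; the robot and the scene stay as the last step left them, time stands still between calls to the robot, and variables do not carry over. Pictures are saved under pics/ and viewed, at most 10 in all, crops included, and the job is handed in when it is done.

```bash
mkdir -p pics; python3 - <<'E'
from workcell import bot
import cv2,numpy as np
s=bot.sense();print(s)
a=bot.get_image("scene");b=bot.get_image("side")
cv2.imwrite("pics/a.png",a);cv2.imwrite("pics/b.png",b)
for c in("scene","side"):
    print(c,bot.calibration(c))
    for t in("fixture","bushing_block","guide_rod","rod_rest"):
        for d in bot.trace(t,c)[:3]: print(c,t,round(d["confidence"],2),d["extent"],int(d["region"].sum()))
E
```

```text
{'time_s': 0.0, 'joint_positions': array([-1.46029510e-01,  3.42716311e-01,  1.52505546e+00, -2.36985924e-05,
        1.27540144e+00, -1.45935143e-01]), 'dq': array([-0.00057939,  0.00033805, -0.00021165, -0.00247436, -0.00130519,
        0.00047098]), 'joint_torque': array([ 5.72253757e-04, -4.33677435e+01, -2.46005630e+01, -7.37992127e-05,
        7.83137977e-03, -1.18290802e-05]), 'tcp_pos': array([5.24579655e-01, 6.14048148e-05, 2.30615878e-01]), 'tcp_rot': array([-2.22065104e+00, -2.22045685e+00,  1.50947874e-03]), 'ft_force': array([ 0.6574112 , -0.48433655,  0.00626551]), 'moment': array([-0.01825274,  0.0222479 , -0.06798628]), 'grip_force': 0.0, 'width': 1.0022326525565608}
scene {'fx': 495.571607425612, 'fy': 495.571607425612, 'cx': 279.1559713632618, 'cy': 214.7016719591555, 'rvec': array([ 2.04301348, -1.09113196,  0.50367739]), 'tvec': array([-0.56098435,  0.21390177,  1.21899169])}
scene fixture 0.82 [166.7, 179.9, 226.2, 220.8] 1298
scene fixture 0.18 [308.6, 281.8, 353.0, 313.1] 835
scene bushing_block 0.93 [246.6, 226.4, 268.8, 267.2] 538
scene bushing_block 0.65 [206.8, 151.4, 227.4, 181.8] 385
scene guide_rod 0.85 [244.8, 175.5, 299.2, 199.7] 207
scene rod_rest 0.96 [236.3, 182.1, 282.7, 204.3] 596
side {'fx': 495.8912069987666, 'fy': 495.8912069987666, 'cx': 285.90594729920736, 'cy': 211.007948925209, 'rvec': array([ 0.08912593,  2.82032826, -1.35246069]), 'tvec': array([0.55077546, 0.23644005, 1.16838255])}
side fixture 0.89 [285.3, 267.6, 333.5, 336.9] 2388
side bushing_block 0.94 [227.7, 299.8, 263.2, 344.5] 831
side bushing_block 0.48 [310.0, 215.5, 340.2, 239.3] 161
side guide_rod 0.75 [236.3, 227.6, 246.3, 292.0] 423
side rod_rest 0.67 [230.1, 245.7, 259.5, 296.3] 883
```

```bash
python3 - <<'E'
import cv2,numpy as np
a=cv2.imread("pics/a.png")[130:330,140:380];b=cv2.imread("pics/b.png")[190:390,180:420]
cv2.imwrite("pics/ab.png",np.vstack([cv2.resize(a,None,fx=2,fy=1.5*1,interpolation=2) if 0 else cv2.resize(a,(360,300),interpolation=2),cv2.resize(b,(360,300),interpolation=2)]))
cv2.imwrite("pics/c.png",np.hstack([cv2.resize(a,(400,333),interpolation=2),cv2.resize(b,(400,333),interpolation=2)]))
cv2.imwrite("pics/full.png",cv2.imread("pics/a.png"))
E
```

```text
(no output)
```

View pics/a.png

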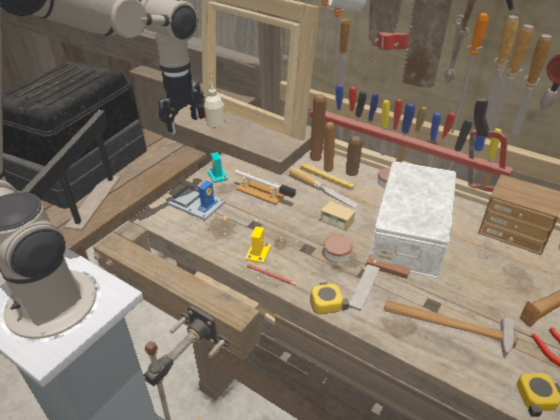

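View pics/c.png

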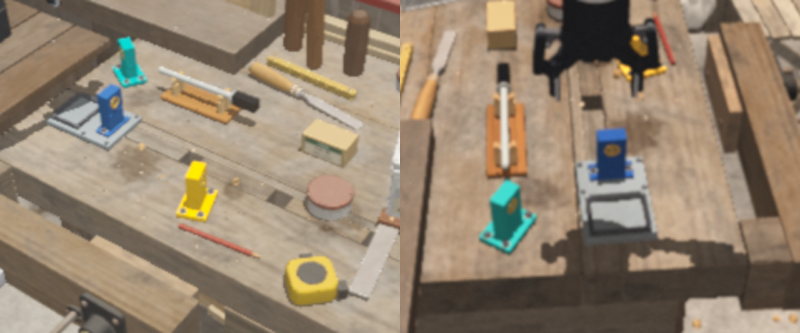

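The yellow block is at scene (257,247). The turquoise look-alike at (217,167) is not the one meant. The fixture is at (196,200), with the blue block at its right end, and the rod is at (268,188) with its black grip on the right. Next I'll get rough positions.

```bash
cat > h.py <<'E'
import cv2,numpy as np
from workcell import bot
from scipy.spatial.transform import Rotation as R
from scipy.optimize import minimize
def cam(n): 
    c=bot.calibration(n); c["R"]=R.from_rotvec(c["rvec"]).as_matrix(); c["n"]=n; return c
def proj(c,P):
    p=np.atleast_2d(P)@c["R"].T+np.ravel(c["tvec"])
    if c["n"]!="wrist": q=p[:,:2]/p[:,2:]
    else:
        r=np.hypot(p[:,0],p[:,1]); q=p[:,:2]*(np.arctan2(r,p[:,2])/np.maximum(r,1e-9))[:,None]
    return q*[c["fx"],c["fy"]]+[c["cx"],c["cy"]]
def ray(c,uv):
    q=(np.array(uv,float)-[c["cx"],c["cy"]])/[c["fx"],c["fy"]]
    if c["n"]!="wrist": d=np.array([*q,1])
    else:
        r=np.hypot(*q); d=np.array([*(q*np.sinc(r/np.pi)),np.cos(r)])
    return -c["R"].T@np.ravel(c["tvec"]), c["R"].T@d
def onplane(c,uv,z):
    o,d=ray(c,uv); return o+d*(z-o[2])/d[2]
def box(x0,x1,y0,y1,z0,z1,n=6):
    g=np.array([[x,y,z] for x in(x0,x1) for y in(y0,y1) for z in(z0,z1)])/1000.
    return g
BLOCK=[box(-25,25,-35,35,0,10),box(-11,11,-20,20,10,78)]
FIX=[box(-72.5,72.5,-50,50,0,12),box(-56,-34,-20,20,12,90),box(2,68,-43,43,12,23)]
ROD=[box(-25,25,-10,10,-12,12),box(25,29,-12,12,-12,12),box(29,193,-6,6,-6,6)]
REST=[box(-75,75,-30,30,0,10),box(-57,-47,-20,20,10,50),box(47,57,-20,20,10,50)]
def sil(c,boxes,p,z0=0,S=4):
    m=np.zeros((420*1,560*1),np.uint8); r=R.from_euler('z',p[2]).as_matrix()
    big=np.zeros((420*S,560*S),np.uint8)
    for b in boxes:
        uv=proj(c,b@r.T+[p[0],p[1],z0])
        h=cv2.convexHull(np.round((uv+.5)*S).astype(np.int32)); cv2.fillConvexPoly(big,h,255)
    return cv2.resize(big,(560,420),interpolation=cv2.INTER_AREA)/255.
def fit(boxes,obs,p0,z0=0):
    def f(p):
        e=0
        for c,reg in obs:
            s=sil(c,boxes,p,z0); e+=np.abs(s-reg).sum()/reg.sum()
        return e
    best=None
    for k in(1,.4):
        s0=np.array([p0]+[np.array(p0)+np.array(d)*k for d in([.02,0,0],[0,.02,0],[0,0,.25])])
        r=minimize(f,p0,method="Nelder-Mead",options=dict(initial_simplex=s0,xatol=1e-5,fatol=1e-5)); p0=r.x
    return r.x,r.fun
E
python3 - <<'E'
from h import *
s,d=cam("scene"),cam("side")
for n,c,uv in(("block",s,(257,258)),("fix",s,(196,202)),("grip",s,(287,190)),("tip",s,(235,175)),("turq",s,(218,178)),("fix",d,(309,302+8)),("grip",d,(240,232)),("box",s,(338,216)),("tin",s,(338,247)),("pencil1",s,(247,265)),("pencil2",s,(294,283)),("tape",s,(326,298)),("chiselhandle",s,(293,175)),("square?",s,(365,290))):
    print(n,onplane(c,uv,0.045 if n in("grip","tip") else 0).round(3))
B=bot.trace("bushing_block","scene")[0]["region"]
print(fit(BLOCK,[(s,B)],[*onplane(s,(257,258),0)[:2],0.0]))
for y in (0,1.57,3.14,-1.57):
  print(fit(FIX,[(s,bot.trace("fixture","scene")[0]["region"]),(d,bot.trace("fixture","side")[0]["region"])],[*onplane(s,(196,202),0)[:2],y]))
print(bot.calibration("wrist"))
E
```

```text
block [ 0.404 -0.333  0.   ]
fix [ 0.497 -0.034  0.   ]
grip [ 0.652 -0.266  0.045]
tip [ 0.627 -0.088  0.045]
turq [ 0.632 -0.01   0.   ]
fix [ 0.495 -0.038  0.   ]
grip [ 0.659 -0.28   0.045]
box [ 0.678 -0.429  0.   ]
tin [ 0.561 -0.493 -0.   ]
pencil1 [ 0.368 -0.326  0.   ]
pencil2 [ 0.383 -0.464  0.   ]
tape [ 0.385 -0.557 -0.   ]
chiselhandle [ 0.781 -0.205  0.   ]
square? [ 0.461 -0.625  0.   ]
(array([ 0.41477506, -0.33325345,  0.01322374]), np.float64(0.42938260806181205))
(array([ 0.49588142, -0.03681343, -1.56252454]), np.float64(0.49734691160263683))
(array([ 0.49564187, -0.03715122,  1.5842189 ]), np.float64(0.15011342805247524))
(array([ 0.49554262, -0.03713966,  1.58324539]), np.float64(0.1525964313040271))
(array([ 0.49659087, -0.03698356, -1.54321506]), np.float64(0.49627594805553393))
{'fx': 325.19226210127806, 'fy': 325.19226210127806, 'cx': 278.8346764001511, 'cy': 211.64859594856205, 'rvec': array([-2.81474544e+00, -2.97811539e-04,  3.56576167e-04]), 'tvec': array([-0.52559678, -0.04090458,  0.38241436])}
```

```bash
python3 - <<'E'
from h import *
w=cam("wrist"); im=bot.get_image("wrist"); cv2.imwrite("pics/w1.png",im)
for t,bx,p0,z in(("fixture",FIX,[.4956,-.037,1.584],0),("bushing_block",BLOCK,[.41,-.333,0],0),("guide_rod",ROD,[.655,-.27,1.57],.045),("rod_rest",REST,[.655,-.172,1.57],0)):
    for d in bot.trace(t,"wrist")[:2]:
        print(t,d["confidence"],d["extent"])
        if d["confidence"]>.4:
            print(min((fit(bx,[(w,d["region"])],[p0[0],p0[1],p0[2]+a],z) for a in((-.7,-.35,0,.35,.7,1.57) if t=="bushing_block" else (0,))),key=lambda r:r[1]))
E
```

```text
fixture 0.71 [208.5, 145.6, 299.3, 283.8]
(array([ 0.49473253, -0.03584133,  1.60444919]), np.float64(0.0236786139782432))
bushing_block 0.9 [348.8, 142.7, 420.8, 215.4]
(array([ 0.48333333, -0.51966667,  0.63333333]), np.float64(1.0))
bushing_block 0.81 [192.8, 360.5, 232.2, 379.5]
(array([ 0.41375386, -0.31950028, -0.27813128]), np.float64(1.8838810275601294))
guide_rod 0.67 [357.1, 249.0, 389.7, 374.0]
(array([ 0.65430305, -0.26367765,  1.60609532]), np.float64(1.8254193243562484))
rod_rest 0.69 [346.4, 247.7, 393.0, 345.8]
(array([ 0.65093606, -0.16730718,  1.60097375]), np.float64(0.8752579080412652))
```

View pics/w1.png

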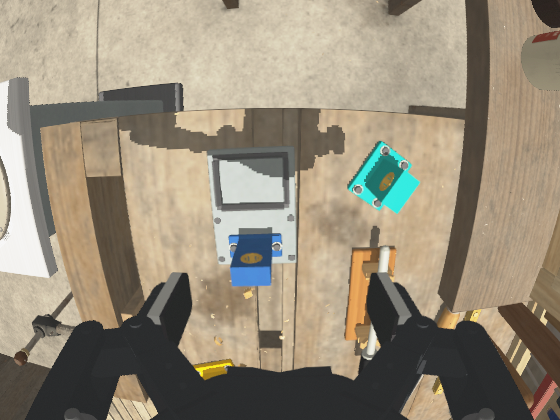

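```bash
python3 -m jog '[[-1,[-0.075,-0.019,0],0],[-1,[-0.075,-0.019,0],0],[-1,[-0.075,-0.019,0],0],[-1,[-0.075,-0.019,0],0],[-1,[-0.075,-0.019,0],0],[-1,[-0.075,-0.019,0],0],[-1,[-0.075,-0.019,0],0],[-1,[-0.075,-0.019,0],0],[-1,[0,0,0],0],[-1,[0,0,0],0],[-1,[0,0,0],0]]' && python3 - <<'E'
from h import *
w=cam("wrist"); im=bot.get_image("wrist"); cv2.imwrite("pics/w2.png",im)
for t,bx,p0,z in(("bushing_block",BLOCK,[.41,-.333,0],0),("guide_rod",ROD,[.655,-.268,1.6],.045),("rod_rest",REST,[.655,-.17,1.6],0)):
    for d in bot.trace(t,"wrist")[:2]:
        print(t,d["confidence"],d["extent"])
        if d["confidence"]>.4:
            print(sorted((fit(bx,[(w,d["region"])],[p0[0],p0[1],p0[2]+a],z) for a in((-.7,-.35,0,.35,.7,1.57) if t=="bushing_block" else (0,))),key=lambda r:r[1])[:2])
E
```

```text
time_s: 2.12
tcp_pos: [0.4489, -0.2996, 0.2311]
tcp_rot: [-2.222, -2.22, -0.001]
ft_force: [1.4, 0.5, 0.4]
width: 1.0
grip_force: 0.0
bushing_block 0.63 [221.2, 169.1, 290.4, 231.4]
[(array([ 0.42308306, -0.32024571,  1.88932858]), np.float64(0.025725276486616447)), (array([ 0.42302421, -0.3202414 , -1.25236086]), np.float64(0.026065875941657317))]
guide_rod 0.84 [444.2, 1.5, 471.2, 183.5]
[(array([ 0.65392039, -0.26337694,  1.57784406]), np.float64(0.22430754979157017))]
rod_rest 0.8 [425.0, 13.6, 474.0, 133.8]
[(array([ 0.6525715 , -0.16574365,  1.59769063]), np.float64(0.3866736160376038))]
```

View pics/w2.png

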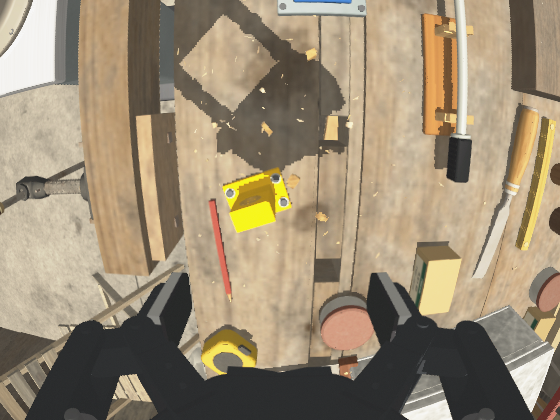

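```bash
python3 -m jog '[[-1,[-0.02,-0.026,0],0],[-1,[-0.021,-0.026,0],0],[-1,[0,0,0.05],-0.034],[-1,[0,0,0.07],-0.034],[-1,[0,0,0.07],-0.033],[-1,[0,0,0.07],0],[-1,[0,0,0.07],0],[-1,[0,0,0.048],0],[-1,[0,0,0],0],[-1,[0,0,0],0],[0.4,[0,0,0],0],[1,[0,0,0],0],[1,[0,0,0],0],[1,[0,0,0],0],[1,[0,0,0],0],[1,[0,0,0],0],[1,[0,0,0],0]]' 60
```

```text
time_s: 3.73
tcp_pos: [0.4237, -0.3212, 0.044]
tcp_rot: [1.841, 2.542, -0.001]
ft_force: [-1.4, 0.2, 5.5]
width: 0.456
grip_force: 61.6
```

```bash
python3 -m jog '[[1,[0,0,-0.04],0],[1,[0,0,-0.06],0.03],[1,[0,0,-0.08],0.03],[1,[0,0,-0.08],0.03],[1,[0.04,0.01,0],0],[1,[0.07,0.018,0],0],[1,[0.07,0.018,0],0],[1,[0.07,0.018,0],0],[1,[0.07,0.018,0],0],[1,[0.07,0.018,0],0],[1,[0.07,0.018,0],0],[1,[0.07,0.018,0],0],[1,[0.066,0.017,0],0],[1,[0.04,0.008,0],0],[1,[0,0,0],0],[1,[0,0,0],0],[1,[0,0,0],0]]' && python3 - <<'E'
from h import *
s=bot.sense();print(s["tcp_pos"],s["tcp_rot"])
w=cam("wrist"); im=bot.get_image("wrist"); cv2.imwrite("pics/w3.png",im)
d=bot.trace("bushing_block","wrist")
z=s["tcp_pos"][2]-.044
for q in d[:2]:
    print(q["confidence"],q["extent"])
    for dz in(-.003,0,.003): print(dz,fit(BLOCK,[(w,q["region"])],[*s["tcp_pos"][:2],1.6],z+dz))
for q in bot.trace("fixture","wrist")[:1]: print("fix",q["confidence"],q["extent"])
E
```

```text
time_s: 5.15
tcp_pos: [0.4923, -0.0003, 0.1725]
tcp_rot: [2.182, 2.259, -0.0]
ft_force: [-0.3, 0.3, -2.0]
width: 0.457
grip_force: 61.5
[ 4.92254992e-01 -3.25149220e-04  1.72461339e-01] [ 2.18225432e+00  2.25947900e+00 -4.58179771e-04]
0.77 [218.9, 204.7, 338.7, 339.0]
-0.003 (array([ 4.92874785e-01, -1.50205008e-03,  1.60491723e+00]), np.float64(0.07104184743855188))
0 (array([ 4.92790711e-01, -5.94249847e-04,  1.60336719e+00]), np.float64(0.05136298421807747))
0.003 (array([4.92660270e-01, 1.18504290e-03, 1.61023369e+00]), np.float64(0.07557424605595123))
0.66 [387.9, 153.3, 479.1, 242.4]
-0.003 (array([ 0.69892166, -0.30699182,  2.18333333]), np.float64(1.0))
0 (array([ 0.69892166, -0.30699182,  2.18333333]), np.float64(1.0))
0.003 (array([ 0.69892166, -0.30699182,  2.18333333]), np.float64(1.0))
fix 0.92 [230.2, 154.3, 331.5, 203.6]
```

View pics/w3.png

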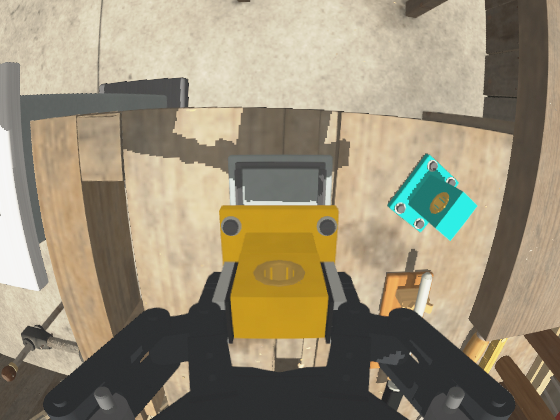

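```bash
python3 -m jog '[[1,[-0.001,0.0014,0.05],0],[1,[0,0,0.06],0],[1,[0,0,0.05],0],[1,[0,0,0.03],0],[1,[0,0,0.015],0],[1,[0,0,0.006],0],[1,[0,0,0.006],0],[1,[0,0,0.006],0],[1,[0,0,0.006],0],[1,[0,0,0],0],[1,[0,0,0],0]]'
```

```text
time_s: 6.22
tcp_pos: [0.4935, -0.0004, 0.0582]
tcp_rot: [2.182, 2.259, 0.001]
ft_force: [-0.3, -0.4, -2.2]
width: 0.463
grip_force: 61.4
```

```bash
python3 -m jog '[[1,[0,0,0.003],0],[1,[0,0,0.001],0],[1,[0,0,0],0],[1,[0,0,0],0]]'
```

```text
time_s: 6.55
tcp_pos: [0.4934, -0.0004, 0.056]
tcp_rot: [2.182, 2.259, 0.001]
ft_force: [0.2, -0.1, -1.8]
width: 0.461
grip_force: 61.5
```

```bash
python3 -m jog '[[1,[0,0,0.002],0],[1,[0,0,0],0],[0.2,[0,0,0],0],[-0.5,[0,0,0],0],[-1,[0,0,0],0],[-1,[0,0,0],0],[-1,[0,0,0],0],[-1,[0,0,0],0],[-1,[0,0,-0.02],0],[-1,[0,0,-0.06],0],[-1,[0,0,-0.08],0],[-1,[0,0,-0.08],0],[-1,[0,0,-0.08],0],[-1,[0,0,-0.04],0],[-1,[-0.04,0,0],0],[-1,[-0.06,0,0],0],[-1,[-0.06,0,0],0],[-1,[0,0,0],0],[-1,[0,0,0],0],[-1,[0,0,0],0]]' && python3 - <<'E'
from h import *
s=bot.sense();print(s["tcp_pos"],s["tcp_rot"])
w=cam("wrist"); im=bot.get_image("wrist"); cv2.imwrite("pics/w4.png",im)
for q in bot.trace("bushing_block","wrist")[:2]:
    print(q["confidence"],q["extent"])
    for z in(.012,.016): print(z,fit(BLOCK,[(w,q["region"])],[.4935,-.0008,1.6],z))
F=bot.trace("fixture","wrist")[0]; print("fix",F["confidence"],F["extent"])
B=bot.trace("bushing_block","wrist")[0]["region"]
u=(F["region"]|B)
FB=FIX+[b+np.array([.035,0,.012]) for b in BLOCK]
print(fit(FB,[(w,u)],[.4947,-.0358,1.604]))
for t,bx,p0,z in(("guide_rod",ROD,[.654,-.264,1.58],.045),("rod_rest",REST,[.652,-.166,1.6],0)):
    for d in bot.trace(t,"wrist")[:1]: print(t,d["confidence"],d["extent"],fit(bx,[(w,d["region"])],p0,z))
cv2.imwrite("pics/w4c.png",cv2.resize(im[100:330,150:450],(780,598)))
E
```

```text
time_s: 8.22
tcp_pos: [0.4957, -0.08, 0.2351]
tcp_rot: [-2.183, -2.259, -0.001]
ft_force: [0.5, -0.4, -0.4]
width: 1.002
grip_force: 0.0
[ 0.49574934 -0.07997266  0.23513252] [-2.18330297e+00 -2.25857550e+00 -6.75342931e-04]
0.81 [377.7, 86.2, 453.0, 149.7]
0.012 (array([ 0.54183939, -0.03463475,  1.70942716]), np.float64(2.0102223433014106))
0.016 (array([ 0.533462  , -0.04552201,  1.52159622]), np.float64(2.030041143639501))
0.8 [245.9, 85.8, 312.8, 133.4]
0.012 (array([4.93665125e-01, 5.81324312e-04, 1.59364007e+00]), np.float64(0.022356693873721734))
0.016 (array([4.93909978e-01, 4.60610767e-04, 1.59720418e+00]), np.float64(0.031391312505863585))
fix 0.83 [233.2, 78.5, 323.9, 208.6]
(array([ 0.49490244, -0.03542644,  1.60487918]), np.float64(0.5283389491548101))
guide_rod 0.74 [396.3, 185.0, 418.7, 285.3] (array([ 0.66001856, -0.26313019,  1.63665792]), np.float64(1.5153584330430787))
rod_rest 0.73 [370.3, 190.5, 422.4, 288.7] (array([ 0.65205488, -0.16695671,  1.61401267]), np.float64(0.8504774019973388))
```

View pics/w4.png

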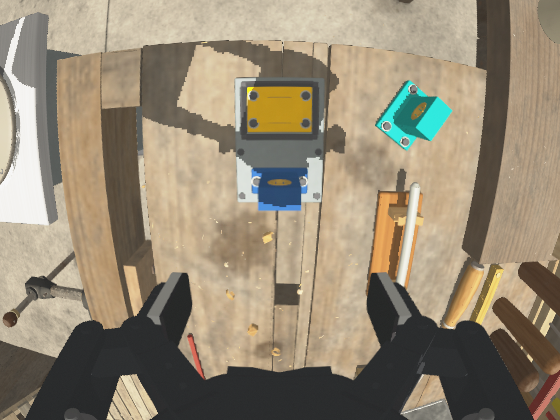

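```bash
python3 -m jog '[[-1,[-0.064,0.043,0],0],[-1,[-0.064,0.043,0],0],[-1,[-0.064,0.043,0],0],[-1,[-0.064,0.043,0],0],[-1,[-0.064,0.043,0],0],[-1,[-0.064,0.043,0],0],[-1,[-0.064,0.043,0],0],[-1,[0,0,0],0],[-1,[0,0,0],0],[-1,[0,0,0],0]]' && python3 - <<'E'
from h import *
s=bot.sense();print(s["tcp_pos"],s["tcp_rot"])
w=cam("wrist"); im=bot.get_image("wrist"); cv2.imwrite("pics/w5.png",im)
for t,bx,p0,z in(("guide_rod",ROD,[.654,-.264,1.58],.045),("rod_rest",REST,[.652,-.166,1.6],0)):
    for d in bot.trace(t,"wrist")[:1]: print(t,d["confidence"],d["extent"],fit(bx,[(w,d["region"])],p0,z))
E
```

```text
time_s: 9.35
tcp_pos: [0.6539, -0.2981, 0.2341]
tcp_rot: [-2.181, -2.259, 0.0]
ft_force: [-0.5, 0.4, -0.0]
width: 0.999
grip_force: 0.0
[ 0.65385911 -0.29809459  0.23405662] [-2.18104756e+00 -2.25867051e+00  2.21484289e-05]
guide_rod 0.83 [268.4, 0.5, 291.4, 183.6] (array([ 0.65318049, -0.26335377,  1.59575169]), np.float64(0.06942812333505925))
rod_rest 0.93 [254.7, 0.0, 306.0, 127.7] (array([ 0.65071926, -0.16576396,  1.59887733]), np.float64(0.3506956403516722))
```

View pics/w5.png

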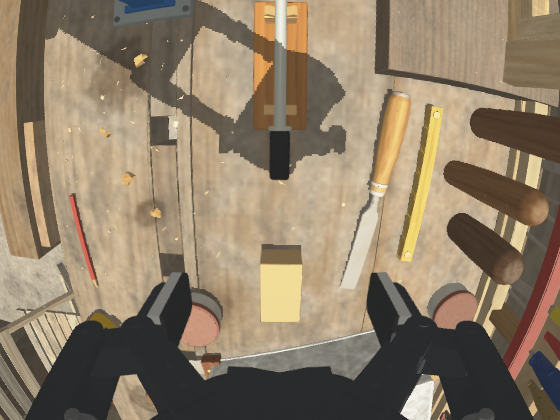

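```bash
python3 -m jog '[[-1,[0.038,0.001,0.03],0],[-1,[0.038,0,0.06],0],[-1,[0,0,0.08],0],[-1,[0,0,0.08],0],[-1,[0,0,0.08],0],[-1,[0,0,0.06],0],[-1,[0,0,0.026],0],[-1,[0,0,0],0],[-1,[0,0,0],0],[0,[0,0,0],0],[1,[0,0,0],0],[1,[0,0,0],0],[1,[0,0,0],0],[1,[0,0,0],0],[1,[0,0,0],0],[1,[0,0,0],0],[1,[0,0,0],0],[1,[0,0,0],0]]' 90
```

```text
time_s: 11.0
tcp_pos: [0.6532, -0.2611, 0.0271]
tcp_rot: [-2.183, -2.259, 0.0]
ft_force: [-2.4, 0.2, 4.3]
width: 0.219
grip_force: 88.6
```

```bash
python3 -m jog '[[1,[0,0,-0.02],0],[1,[0,0,-0.05],0],[1,[0,0,-0.06],0],[1,[-0.03,-0.05,0],0],[1,[-0.03,-0.06,0],0],[1,[-0.03,-0.06,0],0],[1,[-0.03,-0.06,0],0],[1,[-0.024,-0.05,0],0],[1,[0,-0.023,0],0],[1,[0,0,0.04],0],[1,[0,0,0.04],0],[1,[0,0,0],0],[1,[0,0,0],0],[1,[0,0,0],0]]' && python3 - <<'E'
from h import *
s=bot.sense();print(s["tcp_pos"],s["tcp_rot"])
ims={n:bot.get_image(n) for n in("wrist","scene","side")}
for n in ims: cv2.imwrite(f"pics/r_{n}.png",ims[n])
a=.0343;g=s["tcp_pos"]+[0,-.0023,.0179]
zz=g[2]; print("grip est",g)
obs=[]
for n in ims:
    c=cam(n); D=bot.trace("guide_rod",n)
    if not D: continue
    d=D[0]; print(n,d["confidence"],d["extent"])
    tip=g+.195*np.array([-np.sin(a),np.cos(a),0]); print(" pred tip px",proj(c,tip), "bore px",proj(c,[.4948+.0014,-.0357-.045,.07]))
    print(fit(ROD,[(c,d["region"])],[g[0],g[1],1.605],zz))
q=ims["wrist"]; x=np.vstack([cv2.resize(q[0:260,180:380],(400,520))]); s2=ims["side"]; e=ims["scene"]
cv2.imwrite("pics/r.png",np.hstack([x,np.vstack([cv2.resize(s2[220:350,220:370],(390,260)),cv2.resize(e[160:290,160:310],(390,260))])]))
E
```

```text
time_s: 12.17
tcp_pos: [0.5051, -0.3385, 0.0528]
tcp_rot: [2.181, 2.259, 0.0]
ft_force: [0.2, -0.5, -0.2]
width: 0.222
grip_force: 88.2
[ 0.5051237  -0.33850466  0.05281888] [2.18123717e+00 2.25881180e+00 2.17203084e-04]
grip est [ 0.5051237  -0.34080466  0.07071888]
wrist 0.72 [248.2, 2.6, 308.2, 357.3]
 pred tip px [[ 277.27873629 -126.14156143]] bore px [[ 277.62333921 -200.90731352]]
(array([ 0.50575871, -0.3394265 ,  1.60697217]), np.float64(0.07180254369530893))
scene 0.58 [225.7, 196.2, 290.5, 229.1]
 pred tip px [[222.9156712  195.71763543]] bore px [[205.11653014 188.82141513]]
(array([ 0.50417595, -0.34267669,  1.59970222]), np.float64(1.3767241379310344))
side 0.89 [288.0, 202.0, 303.4, 258.4]
 pred tip px [[303.77730195 256.966733  ]] bore px [[307.06486174 276.41183827]]
(array([ 0.50865785, -0.34070997,  1.60797016]), np.float64(0.23066149536737773))
```

View pics/r.png

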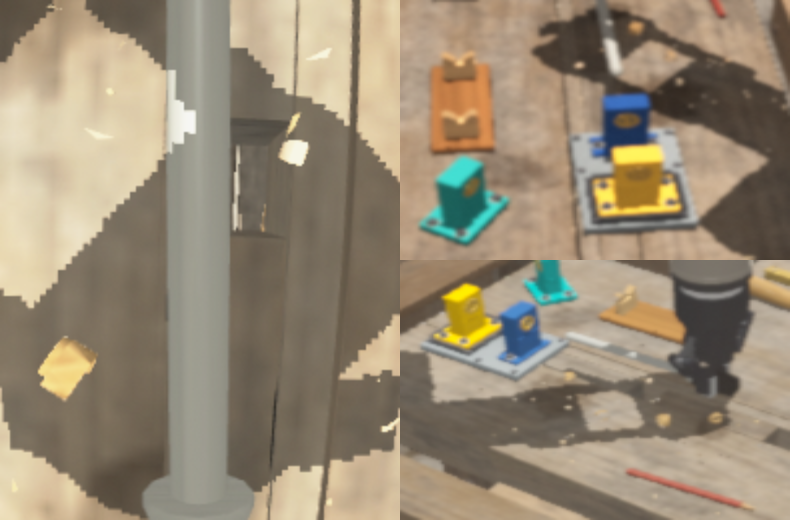

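The rod is held level, with its tip at side (302,257) and scene (224,197), in line with the blue bore and just short of it. The yellow block sits in its compartment. Now I'll insert the rod.

```bash
python3 -m jog '[[1,[0.03,-0.001,0],0],[1,[0.04,0,0],0],[1,[0.03,0,0],0],[1,[0.02,0,0],0],[1,[0.02,0,0],0],[1,[0.02,0,0],0],[1,[0.015,0,0],0],[1,[0.01,0,0],0],[1,[0,0,0],0],[1,[0,0,0],0]]' && python3 - <<'E'
from h import *
s=bot.sense()
ims={n:bot.get_image(n) for n in("scene","side")}
s2=ims["side"]; e=ims["scene"]
cv2.imwrite("pics/i.png",np.hstack([cv2.resize(s2[230:340,240:350],(396,396),interpolation=2),cv2.resize(e[150:260,160:270],(396,396),interpolation=2)]))
E
```

```text
time_s: 13.3
tcp_pos: [0.5009, -0.2459, 0.0519]
tcp_rot: [2.182, 2.26, -0.0]
ft_force: [-0.4, 0.7, -0.1]
width: 0.22
grip_force: 88.2
```

View pics/i.png

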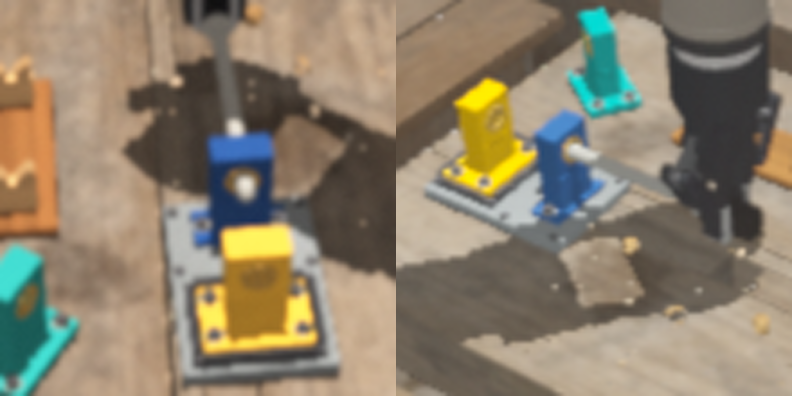

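The tip is through the blue bore, at side crop (245,187), with no contact force. I'll go on.

```bash
python3 -m jog '[[1,[0.02,0,0],0],[1,[0.02,0,0],0],[1,[0.02,0,0],0],[1,[0.012,0,0],0],[1,[0.01,0,0],0],[1,[0.01,0,0],0],[1,[0.01,0,0],0],[1,[0,0,0],0]]'
```

```text
time_s: 14.07
tcp_pos: [0.4989, -0.1938, 0.0518]
tcp_rot: [-2.182, -2.26, -0.0]
ft_force: [0.1, 0.8, -0.8]
width: 0.22
grip_force: 88.2
```

```bash
python3 -m jog '[[1,[0.01,0,0],0],[1,[0.012,0,0],0],[1,[0.014,0,0],0],[1,[0.014,0,0],0],[1,[0.01,0,0],0],[1,[0,0,0],0],[1,[0,0,0],0],[1,[0,0,0],0]]' && python3 - <<'E'
from h import *
ims={n:bot.get_image(n) for n in("scene","side")}
s2=ims["side"]; e=ims["scene"]
cv2.imwrite("pics/j.png",np.hstack([cv2.resize(s2[230:340,240:350],(396,396),interpolation=2),cv2.resize(e[150:260,160:270],(396,396),interpolation=2)]))
for n in ims: print(proj(cam(n),np.array([.4948,-.0357,.07])+.064*np.array([-.031,1,0])),proj(cam(n),np.array([.4948,-.0357,.07])+.055*np.array([-.031,1,0])))
s=bot.sense();print(s["ft_force"],s["moment"],s["grip_force"])
E
```

```text
time_s: 14.73
tcp_pos: [0.4981, -0.1649, 0.0519]
tcp_rot: [2.182, 2.259, 0.0]
ft_force: [-0.2, -0.1, -0.9]
width: 0.22
grip_force: 88.2
[[176.83937882 177.47463119]] [[179.10960901 178.38571162]]
[[313.08927046 312.58043959]] [[312.55660051 309.38132993]]
[ 0.17504063  1.04057811 -0.44041905] [-0.03228779 -0.01622577 -0.02261893] 88.20127844810486
```

View pics/j.png

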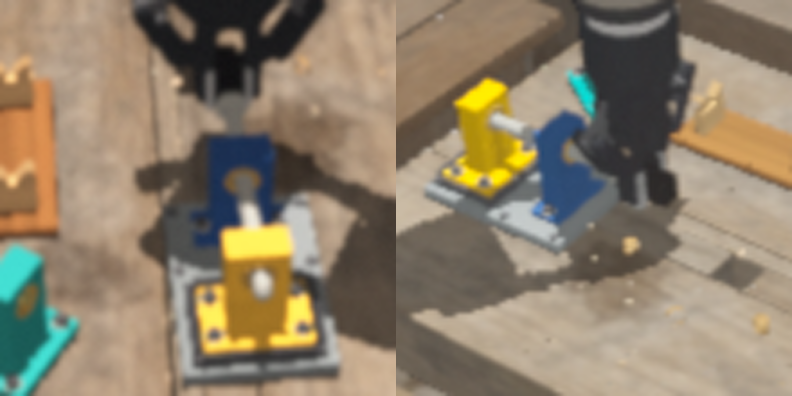

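The tip stands out of the yellow block at side crop (262,290), about 60 mm along the fixture. I'll add 7 mm for margin.

```bash
python3 -m jog '[[1,[0.007,0,0],0],[1,[0.007,0,0],0],[1,[0,0,0],0],[1,[0,0,0],0],[1,[0,0,0],0],[1,[0,0,0],0]]' && python3 - <<'E'
from workcell import bot
s=bot.sense();print(s["tcp_pos"],s["ft_force"],s["grip_force"])
print(bot.close_job())
E
```

```text
time_s: 15.33
tcp_pos: [0.4977, -0.1579, 0.0519]
tcp_rot: [2.183, 2.259, 0.0]
ft_force: [0.8, -0.4, -1.3]
width: 0.215
grip_force: 88.2
[ 0.49771417 -0.15785789  0.0518627 ] [ 0.79215977 -0.43350966 -1.31696045] 88.19995880126953
the job is handed in; nothing more can be done
None
```

The job is handed in, though no verdict came back: the yellow block sits flat in the compartment, and the rod is held at 88 N through both bushings, its tip about 20 mm (estimated) beyond the yellow one with almost no side force, after 15.3 s.

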